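Oil the nut of the mould press and start its spindle

ROBOT

A 6-joint arm with a two-finger parallel gripper is mounted at the origin on the work surface. World frame = base frame: x ahead of the robot, y to its left, z up, the work surface at z = 0. Lengths are in m, angles in rad, forces in N, time in s.
With the tool pointing down it reaches from about 0.325 to 0.9 m from the base axis. Payload 3.5 kg.
Tool frame: the origin (TCP) lies at the very end of the fingers, on their centre line; the grasp point (between the pads) lies behind it (env.hold_point_z is the z of the grasp point in the tool frame, in m); z points along the fingers, y is the direction in which the jaws open and shut (so a half turn about z gives the same grasp; the last joint's range is limited). The gripper opens to 85 mm and grips with 20 to 120 N. Pads are 22 mm wide; open, the fingers measure 114 mm over their backs; the gripper's body (76 mm by 85 mm) begins 54 mm behind the grasp point. The pads swing forward as they close: fully open they stand 13 mm farther back than shut.
Start: joints at [1.245, 0.276, -0.026, 1.268, 0, 1.467], TCP at [0.138, 0.61, 0.231] pointing down, gripper open.
Joint ranges: [-3.12, 3.12], [-0.85, 1.88], [-1.08, 1.24], [-1.95, 2.15], [-1.57, 1.53], [-3.14, 3.14]. Speed limits (rad/s): [2.57, 2.57, 3.14, 3.14, 3.14, 3.14].

INTERFACE

Orientations are given as a unit quaternion [w, x, y, z].
In Python, from station import env gives the robot as it stands.
- The arm moves only by the shell command python3 -m handwheel 'ROWS' [FORCE]. ROWS is JSON, a list of rows, each a list of 7 numbers: the shift along the tool's x, y, z in units of 60 mm (1.0 is 60 mm), then the turn, a rotation vector about the tool's x, y, z in degrees, then the opening, from 0 (shut) to 1 (fully open). In form: [[tx, ty, tz, rx, ry, rz, gripper], ...]. A call has 1 to 5 rows; each row shifts and turns the commanded pose from where the row before left it, along the tool's axes as they then stand; what a row does not reach is not made up. A row lasts 1/8 s, in which the tool goes at most 62.5 mm and 10.7 degrees, less where a joint would pass 70% of its speed; a pose out of reach is approached as far as the arm can. A call is refused whole if a number of a shift passes 1 or a number of a turn 10.7, either way. A call with a gripper value outside its range is refused whole. The fingers move at their own pace and stop on an object; FORCE is the grip in N (left out, the last holds). Time passes only in rows, so rows that do not move let the fingers close. It gives the time, the measured TCP pose, the force and the opening at its end, in the units of the state.
- env.read_state(): the state, without advancing time (a new reading comes with each control period).
- env.camera(name): name is "side" or "top"; returns (picture, depth): 400x640x3 uint8, blue, green, red; 400x640 float32, m along the optical axis (not along the pixel's ray), 0 where there is no reading.
- env.get_calibration(name): a dict with "fx", "fy", "cx", "cy" (pixels), "rvec" (rotation vector, rad) and "tvec" (3), from world to camera coordinates, as OpenCV has them. Camera axes: x right, y down, z forward; pixel columns grow to the right and rows downward; lengths in m; the calibration is good to about 2 mm. A picture is of the moment at which its call begins. get_calibration takes no time and is no camera call.
- env.sign_off(): hands the job in, once; it reports no verdict.
Trained networks look in the newest picture that a camera, given by its name, has taken for a name from the list of things; names that differ only in an ending like _2 or _b are one class to them, and where a whole thing is asked for, a point or a joint stands for the part that bears it (a point fixed in the world has none). Each returns a list of dicts, best first, with "p" (0 to 1); they miss things now and then, are a little off and sometimes report something else, mostly with a low value. They report only what shows in the picture. A call takes as long as a camera call. They do not tell look-alikes from the thing itself.
- env.look_for(query, camera): "location" ([row, column] in pixels, amid what is visible of it).
- env.regions_of(query, camera): "region" (400x640 bool, what is visible of it) and "location" ([row, column] in pixels, amid what is visible of it).
The state is a dict: "clock": time; "joint_pos": joint angles; "dq": joint speeds; "effort": joint torques, N m; "tcp_pos": TCP position; "eef_rot": TCP orientation; "ft_force": force on the tool from outside, world axes, zero at the start; "ft_torque": the same for the moment, N m; "grip_width": finger opening in m.
Only numpy, scipy, OpenCV 4.12 (cv2) and the standard library are available. Lean on these libraries where they do the work, as an engineer would, in place of code of your own. Each camera call takes 0.05 s, during which the arm holds its last target. There are 200 camera calls.

TASK

The spindle of the glass shop's bench press was out for cleaning and now stands loose in its nut, not yet started. Press the plunger of the press's oiler fully down to its stop and let it come back up, to oil the nut; then, without lifting the spindle out, turn it backward (anticlockwise seen from above) by its T handle, free to rise and fall, until you notice it drop off the end of the thread, and from there turn it forward (clockwise) one full turn. Finish still gripping the T handle, the spindle started and steady, and leave the mould and the other things on the bench where they are.

Things in the scene. Friction and masses are not known exactly. Their poses are not given: they have to be found in the camera images.
- press: Grey cast-iron bench screw press, bolted down. Origin on the bench under the spindle axis; x away from its front, y to the oiler, z up. Bed 170 mm (x) by 345 mm (y, -125 to +220), 30 mm high. Columns 26 mm thick at y = -88 and +88 carry a crosshead 222 x 56 mm, top 165 mm up (column nuts to 183 mm).
- plunger_head (a point): Centre of the top of the oiler's plunger head, 146 mm above the bench when up: a black round head 34 mm across, 13 mm thick, on an 11 mm rod. It stands on an aluminium oil reservoir 56 x 62 mm, top 96 mm up, on the bed's left end (y = +170 in the press frame). Pressed straight down 15 mm; spring return, 3 N to begin, 8 N at the stop.
- plunger (a joint): How far the plunger is pressed: 0 up, 0.015 m at its stop.
- nut: Round bronze nut with a 58 mm flange, fixed in the crosshead. Origin at the centre of its mouth (flat top), 175 mm above the bench, on the spindle axis, z up. Single-start right-hand thread, 6 mm pitch; where the thread begins round the turn is hidden inside and differs each time.
- spindle_grip (a point): Centre of the spindle's T handle, on the spindle axis: a level steel bar along this point's own x, 141 mm long, 14 mm wide (y), 18 mm high (z), with 21 mm balls at its ends. Below its middle a neck 14 mm thick, flaring to 23 mm, stands on a collar 36 mm across, top 26 mm below this point. At the start about 97 to 99 mm above the nut's mouth.
- spindle: The loose steel spindle, about 0.65 to 0.9 kg, upright in the nut. Origin on its axis at the foot of its thread, 104 mm below the handle's centre; z up, x along the handle. Above the origin 68 mm of 30 mm thread, below it a plain nose 48 mm long that keeps it upright; it rests on the end of the nut's thread.
- handle_end (a point): Centre of the ball at the +x end of the T handle, 60 mm from the spindle axis. The spindle, turned anticlockwise from above it rises 1 mm per 60 degrees, then within the first 165 degrees drops by 5 mm, so that the handle is 95 mm above the mouth. Clockwise from there: down 6 mm a turn. Turning takes under 0.15 N m. Fingers 4 to 8 mm wider than the bar push it round and leave it free to drop.
- mould: Steel press mould, an open cup 82 mm across and 46 mm high, standing on the press bed under the crosshead. Origin at the centre of its underside. Leave it.
- jacks: Steel jacks (big tweezers) lying flat, 250 mm long along x, 70 mm wide, 11 mm high. Leave them.
- wax: Round cake of beeswax, 76 mm across, 28 mm high. Origin at the centre of its underside. Leave it.
- wrench: Open-ended spanner lying flat, 200 mm along x, 8 mm high. Leave it.
- oilcan: Small copper oil can, 60 mm across, 92 mm high with a thin spout to 138 mm, leaning along its own x. Origin at the centre of its underside. Leave it.
- tumbler_mid (a point): Middle of an amber glass tumbler, 68 mm across, 85 mm high. Leave it.
Not all that is in view belongs to the job. Leave any brown, pink or red look-alike of the spindle alone.

How it is judged:
By the outcome, as a careful person would: the job done as asked, in the order asked, and still so for the second after the job is handed in, while the arm keeps its last pose, push and grip.
It also fails if it takes over 72 s, if anything falls off the work surface, if the arm or the gripper's body presses on something with over 40 N, if the wrist force passes 120 N, or if a joint passes its speed limit or range.

## Working session

There is one attempt and no reset: what is moved stays moved. The work goes in short steps, Python scripts to look and compute and a shell command to move; the robot and the scene stay as the last step left them, time stands still between calls to the robot, and variables do not carry over. Pictures are saved under pics/ and viewed, on a budget of 10 in all, crops included, one or two more only if the job needs it, and the job is handed in when it is done.

```bash
ls; mkdir -p pics; cat > h.py <<'E'
import numpy as np, cv2
from station import env
def cal(n):
    c=env.get_calibration(n);R=cv2.Rodrigues(np.array(c['rvec'],float))[0];return c,R,np.array(c['tvec'],float).ravel()
def w(n,r,c_,d):
    c,R,t=cal(n);p=np.array([(c_-c['cx'])*d/c['fx'],(r-c['cy'])*d/c['fy'],d]);return R.T@(p-t)
def cloud(n,D):
    c,R,t=cal(n);v,u=np.mgrid[:400,:640];P=np.stack([(u-c['cx'])*D/c['fx'],(v-c['cy'])*D/c['fy'],D],-1);return (P-t)@R
def ray(n,r,c_,z):
    c,R,t=cal(n);d=R.T@np.array([(c_-c['cx'])/c['fx'],(r-c['cy'])/c['fy'],1]);o=-R.T@t;return o+d*(z-o[2])/d[2]
def px(n,p):
    c,R,t=cal(n);q=R@np.array(p)+t;return q[1]/q[2]*c['fy']+c['cy'],q[0]/q[2]*c['fx']+c['cx']
E
python3 - <<'E'
from h import *
for n in('top','side'):
    im,D=env.camera(n);cv2.imwrite(f'pics/{n}0.png',im);np.save(f'{n}0.npy',D)
    for q in('spindle_grip','plunger_head','handle_end','nut','spindle'):
        for r in env.look_for(q,n)[:3]:
            a,b=r['location'];d=D[int(a),int(b)];print(n,q,round(r['p'],2),np.round(r['location']),np.round(w(n,a,b,d),3) if d>0 else None)
s=env.read_state();print(s,env.hold_point_z)
E
```

```text
pics
top spindle_grip 0.92 [193. 304.] [0.519 0.079 0.277]
top spindle_grip 0.9 [315. 239.] [0.238 0.246 0.165]
top spindle_grip 0.89 [185. 438.] [ 0.565 -0.273  0.162]
top plunger_head 0.51 [202. 239.] [0.528 0.256 0.148]
top plunger_head 0.21 [211. 285.] [0.506 0.136 0.139]
top handle_end 0.98 [190. 300.] [0.534 0.089 0.25 ]
top handle_end 0.85 [314. 240.] [0.239 0.244 0.165]
top handle_end 0.8 [184. 435.] [ 0.578 -0.276  0.125]
top nut 0.69 [206. 305.] [0.511 0.08  0.172]
top nut 0.62 [193. 304.] [0.519 0.079 0.277]
top spindle 0.88 [313. 240.] [0.242 0.245 0.164]
top spindle 0.68 [191. 302.] [0.524 0.083 0.281]
top spindle 0.66 [262. 183.] [0.373 0.398 0.145]
side spindle_grip 0.91 [199. 190.] [0.233 0.234 0.122]
side spindle_grip 0.87 [154. 324.] [0.523 0.073 0.248]
side spindle_grip 0.81 [146. 219.] [0.382 0.396 0.13 ]
side plunger_head 0.58 [154. 291.] [0.525 0.244 0.142]
side plunger_head 0.45 [209. 379.] [ 0.642 -0.005  0.076]
side plunger_head 0.4 [154. 323.] [0.519 0.073 0.249]
side handle_end 0.75 [146. 218.] [0.378 0.396 0.132]
side handle_end 0.68 [197. 191.] [0.238 0.2
[... 263 characters left out ...]
'clock': 0.6, 'joint_pos': array([ 1.24458941e+00,  2.76371946e-01, -2.63649453e-02,  1.26799712e+00,
        3.41992939e-06,  1.46740643e+00]), 'dq': array([ 3.00730014e-04, -2.00420343e-03,  2.12184899e-03,  9.56863457e-04,
        2.14511459e-04,  1.56194543e-05]), 'effort': array([-3.65137595e-06, -4.45171845e+01,  2.95370346e+01,  1.39637486e-03,
       -1.10142314e-04, -1.86496898e-07]), 'tcp_pos': array([0.13811921, 0.60956481, 0.23134728]), 'eef_rot': array([4.97108349e-06, 1.11178190e-01, 9.93800488e-01, 3.08083276e-05]), 'ft_force': array([ 0.9181421 ,  0.40544382, -0.57482237]), 'ft_torque': array([-0.0580136 , -0.00894661, -0.03240258]), 'grip_width': 0.08556041890529843} -0.0187
```

```bash
python3 - <<'E'
import cv2,numpy as np
a=cv2.imread('pics/top0.png');b=cv2.imread('pics/side0.png')
cv2.imwrite('pics/t1.png',a)
c=cv2.resize(a[150:260,210:350],None,fx=4,fy=4,interpolation=cv2.INTER_CUBIC)
cv2.imwrite('pics/t2.png',c)
cv2.imwrite('pics/s1.png',b)
E
```

```text
(no output)
```

View pics/top0.png

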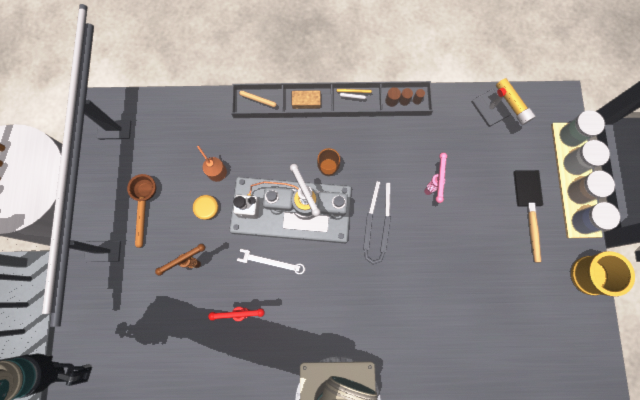

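View pics/side0.png

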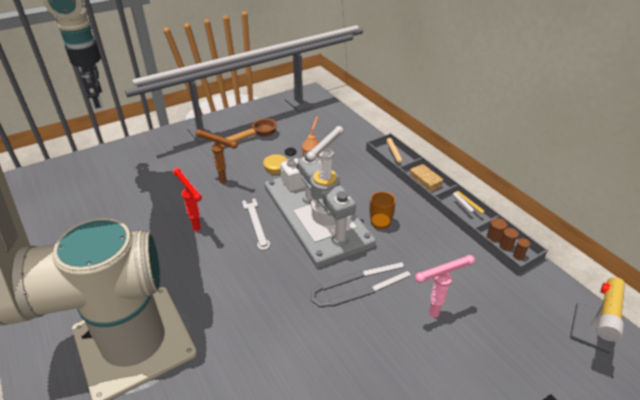

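View pics/t2.png

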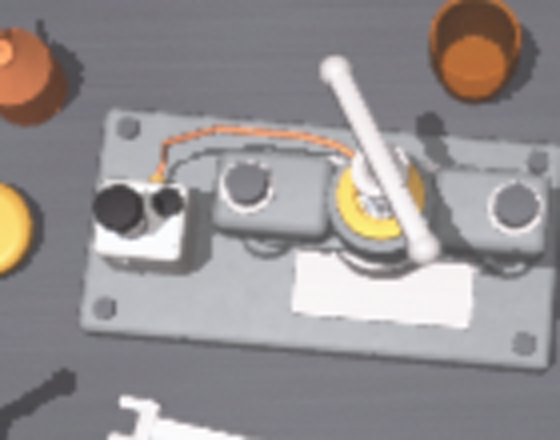

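The steel spindle's T handle runs from (166,294) to (212,316) in the top image, over the bronze nut. Look-alikes are red at (315,238), pink at (185,438) and brown at (262,183), so I choose the one in the press. The plunger head is the larger black disc at (202,240). The small cap at (201,252) is not it.

```bash
cat >> h.py <<'E'
def bar(n,D,zmin=.255,c0=(.52,.08)):
    P=cloud(n,D);m=(D>0)&(np.hypot(P[...,0]-c0[0],P[...,1]-c0[1])<.1)&(P[...,2]>zmin)&(P[...,2]<.31)
    Q=P[m];c=Q.mean(0);u=np.linalg.svd(Q[:,:2]-c[:2],full_matrices=False)[2][0];u=u*np.sign(u[0])
    s=(Q[:,:2]-c[:2])@u;t=(Q[:,:2]-c[:2])@np.array([-u[1],u[0]])
    mid=c[:2]+u*(s.min()+s.max())/2
    return dict(n=len(Q),mid=mid.round(4),ang=np.degrees(np.arctan2(u[1],u[0])).round(1),L=round(np.ptp(s),4),W=round(np.ptp(t),4),z=np.percentile(Q[:,2],[10,50,90]).round(4))
E
python3 - <<'E'
from h import *
for n in('top','side'):
    D=np.load(n+'0.npy');print(n,bar(n,D))
    P=cloud(n,D);m=(D>0)&(abs(P[...,0]-.525)<.05)&(abs(P[...,1]-.25)<.05)&(P[...,2]>.138)&(P[...,2]<.16)
    Q=P[m];print(len(Q),Q.mean(0).round(4),Q.min(0).round(3),Q.max(0).round(3))
    # flange & column nuts & bed yaw
D=np.load('top0.npy');P=cloud('top',D)
m=(D>0)&(P[...,2]>.15)&(P[...,2]<.195)&(abs(P[...,0]-.52)<.08)&(abs(P[...,1]-.08)<.13)
v,u=np.nonzero(m);r=cv2.minAreaRect(P[m][:,:2].astype(np.float32)*1000);print('crosshead',r)
m=(D>0)&(P[...,2]>.02)&(P[...,2]<.3)&(abs(P[...,0]-.52)<.13)&(P[...,1]>-.07)&(P[...,1]<.28)
print('all',cv2.minAreaRect(P[m][:,:2].astype(np.float32)*1000))
m=(D>0)&(P[...,2]>.178)&(P[...,2]<.19)&(abs(P[...,0]-.52)<.08)&(abs(P[...,1]-.08)<.13)
Q=P[m]
for a in(Q[Q[:,1]>.13],Q[Q[:,1]<.03]):print('colnut',len(a),a.mean(0).round(4) if len(a) else'')
E
```

```text
top {'n': 379, 'mid': array([0.5274, 0.0781]), 'ang': np.float64(25.4), 'L': np.float64(0.1383), 'W': np.float64(0.0192), 'z': array([0.2789, 0.2836, 0.2862])}
125 [0.5302 0.2568 0.1469] [0.515 0.241 0.14 ] [0.546 0.274 0.153]
side {'n': 380, 'mid': array([0.5272, 0.0734]), 'ang': np.float64(25.0), 'L': np.float64(0.139), 'W': np.float64(0.0177), 'z': array([0.2706, 0.2809, 0.2846])}
93 [0.5273 0.2525 0.1453] [0.513 0.237 0.138] [0.546 0.272 0.151]
crosshead ((529.8336181640625, 86.37313842773438), (233.85708618164062, 71.24188995361328), 79.92045593261719)
all ((553.6455078125, 119.08599853515625), (331.05010986328125, 213.92205810546875), 85.11290740966797)
colnut 89 [0.5377 0.1682 0.1839]
colnut 88 [ 0.5207 -0.0066  0.1839]
```

```bash
for i in 1 2; do :; done; python3 -m handwheel '[[-0.77,-0.43,0,0,0,0,0],[-0.77,-0.43,0,0,0,0,0],[-0.77,-0.43,0,0,0,0,0],[-0.77,-0.43,0,0,0,0,0],[-0.77,-0.43,0,0,0,0,0]]' 40; python3 -m handwheel '[[-0.77,-0.43,0,0,0,0,0],[-0.77,-0.43,0,0,0,0,0],[-0.77,-0.43,0,0,0,0,0],[-0.77,-0.43,0,0,0,0,0],[0,0,0,0,0,0,0]]'; cat >> h.py <<'E'
def to(x,y,z,yaw_y=None):
    from scipy.spatial.transform import Rotation as Ro
    s=env.read_state();q=s['eef_rot'];R=Ro.from_quat([q[1],q[2],q[3],q[0]]).as_matrix()
    d=R.T@(np.array([x,y,z])-s['tcp_pos'])/.06;yaw=np.degrees(np.arctan2(R[1,1],R[0,1]))
    print('t',s['clock'],'tcp',s['tcp_pos'].round(4),'rows total',d.round(3),'yaw_y',yaw.round(2),'tilt',R[:,2].round(3),'q6',np.degrees(s['joint_pos'][5]).round(1),'F',s['ft_force'].round(1),'M',s['ft_torque'].round(2),'w',round(s['grip_width'],4))
E
python3 -c "
from h import *
to(.529,.2555,.165)"
```

```text
clock: 1.23
tcp_pos: [0.3361, 0.4316, 0.2316]
eef_rot: [0.0, 0.111, 0.994, 0.0]
ft_force: [0.1, 0.6, -0.0]
grip_width: 0.0001
clock: 1.85
tcp_pos: [0.495, 0.289, 0.2314]
eef_rot: [0.001, 0.114, 0.994, 0.0]
ft_force: [-0.1, 0.5, 0.0]
grip_width: 0.0003
t 1.85 tcp [0.495  0.289  0.2314] rows total [-0.676 -0.416  1.108] yaw_y 76.94 tilt [ 0.001 -0.    -1.   ] q6 36.9 F [-0.1  0.5  0. ] M [ 0.01  0.06 -0.  ] w 0.0003
```

```bash
python3 -m handwheel '[[-0.68,-0.42,0,0,0,0,0],[0,0,0.5,0,0,0,0],[0,0,0.5,0,0,0,0],[0,0,0,0,0,0,0]]'; python3 - <<'E'
from h import *
to(.529,.2555,.131)
for n in('top','side'):
    im,D=env.camera(n)
    P=cloud(n,D);m=(D>0)&(abs(P[...,0]-.528)<.035)&(abs(P[...,1]-.254)<.035)&(P[...,2]>.136)&(P[...,2]<.152)
    print(P[m].mean(0),px(n,env.read_state()['tcp_pos']))
    r,c=px(n,env.read_state()['tcp_pos']);r=int(r);c=int(c)
    cv2.imwrite(f'pics/{n}p.png',cv2.resize(im[r-45:r+45,c-60:c+60],None,fx=4,fy=4))
a=cv2.imread('pics/topp.png');b=cv2.imread('pics/sidep.png');cv2.imwrite('pics/p1.png',cv2.resize(np.vstack([a,b]),(400,600)))
E
```

```text
clock: 2.35
tcp_pos: [0.5236, 0.2574, 0.1687]
eef_rot: [-0.003, 0.111, 0.994, -0.001]
ft_force: [-0.6, -1.0, 0.2]
grip_width: -0.0003
t 2.35 tcp [0.5236 0.2574 0.1687] rows total [-0.098 -0.009  0.628] yaw_y 77.28 tilt [-0.006 -0.002 -1.   ] q6 32.5 F [-0.6 -1.   0.2] M [0.05 0.01 0.  ] w -0.0003
[0.51890828 0.25139774 0.14557376] (np.float64(201.5471101366836), np.float64(236.98752392174862))
[0.52727553 0.25226135 0.14544791] (np.float64(142.282374172422), np.float64(288.02083217238277))
```

View pics/p1.png

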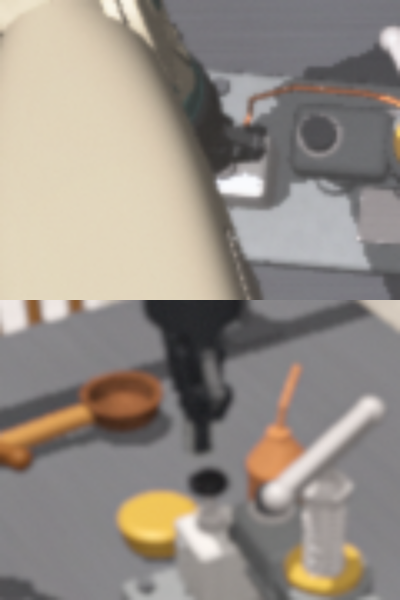

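The side view shows the closed fingertips just above the black head, slightly to its left (-x/+y). I'll correct that and press.

```bash
python3 -m handwheel '[[-0.1,-0.04,0.1,0,0,0,0],[0,0,0.2,0,0,0,0],[0,0,0.2,0,0,0,0],[0,0,0,0,0,0,0]]'; python3 -c "
from h import *
to(.529,.2545,.131)"
```

```text
clock: 2.95
tcp_pos: [0.5321, 0.254, 0.1409]
eef_rot: [0.0, 0.111, 0.994, 0.0]
ft_force: [0.2, 0.6, 3.6]
grip_width: 0.0
t 2.95 tcp [0.5321 0.254  0.1409] rows total [ 0.053 -0.003  0.166] yaw_y 77.23 tilt [ 0.  0. -1.] q6 32.0 F [0.2 0.6 3.6] M [-0.03 -0.11  0.02] w 0.0
```

```bash
python3 -m handwheel '[[0.03,0,0.08,0,0,0,0],[0,0,0.08,0,0,0,0],[0,0,0.03,0,0,0,0],[0,0,0,0,0,0,0]]'; python3 -m handwheel '[[0,0,0.03,0,0,0,0],[0,0,0,0,0,0,0],[0,0,0,0,0,0,0]]'
```

```text
clock: 3.45
tcp_pos: [0.5321, 0.2542, 0.1319]
eef_rot: [0.002, 0.111, 0.994, -0.0]
ft_force: [1.7, -1.2, 6.0]
grip_width: 0.0002
clock: 3.82
tcp_pos: [0.5321, 0.2542, 0.1313]
eef_rot: [0.002, 0.111, 0.994, 0.0]
ft_force: [-1.3, -3.2, 12.7]
grip_width: 0.0001
```

```bash
python3 -m handwheel '[[0,0,0.02,0,0,0,0],[0,0,0,0,0,0,0],[0,0,0,0,0,0,0]]'
```

```text
clock: 4.2
tcp_pos: [0.5322, 0.2542, 0.1312]
eef_rot: [0.003, 0.111, 0.994, 0.0]
ft_force: [-2.4, -3.2, 17.6]
grip_width: 0.0001
```

At the stop: the force goes from 12.7 to 17.6 N with no further travel. Now I release it slowly, lift, and check that it returned.

```bash
python3 -m handwheel '[[0,0,-0.2,0,0,0,0],[0,0,-0.4,0,0,0,0],[0,0,-0.8,0,0,0,0],[0,0,-0.9,0,0,0,0.5],[0,0,-0.9,0,0,0,0.5]]'; python3 - <<'E'
from h import *
to(.528,.077,.325)
for n in('side',):
    im,D=env.camera(n);P=cloud(n,D);m=(D>0)&(abs(P[...,0]-.528)<.03)&(abs(P[...,1]-.254)<.03)&(P[...,2]>.12)&(P[...,2]<.156)&(im.max(-1)<70)
    print(np.percentile(P[m][:,2],[50,90,98]),m.sum(),bar(n,D))
    D0=np.load('side0.npy');P=cloud(n,D0);m=(D0>0)&(abs(P[...,0]-.528)<.03)&(abs(P[...,1]-.254)<.03)&(P[...,2]>.12)&(P[...,2]<.156)&(cv2.imread('pics/side0.png').max(-1)<70);print(np.percentile(P[m][:,2],[50,90,98]),m.sum())
E
```

```text
clock: 4.82
tcp_pos: [0.5292, 0.2541, 0.32]
eef_rot: [-0.001, 0.111, 0.994, -0.0]
ft_force: [0.6, 0.3, -1.0]
grip_width: 0.0354
t 4.825 tcp [0.5292 0.2541 0.32  ] rows total [-0.632 -2.884 -0.082] yaw_y 77.24 tilt [-0.002 -0.001 -1.   ] q6 32.1 F [ 0.6  0.3 -1. ] M [ 0.02 -0.02  0.1 ] w 0.0354
[0.14666022 0.14920355 0.15074843] 65 {'n': 381, 'mid': array([0.5248, 0.0723]), 'ang': np.float64(25.0), 'L': np.float64(0.1372), 'W': np.float64(0.0179), 'z': array([0.2704, 0.281 , 0.2845])}
[0.14622679 0.14877832 0.14936693] 67
```

```bash
python3 -m handwheel '[[-0.16,-0.72,0,0,0,0,0.5],[-0.16,-0.72,0,0,0,0,0.5],[-0.16,-0.72,0,0,0,0,0.5],[-0.16,-0.72,0,0,0,0,0.5],[0,0,0,0,0,10.5,0.5]]';R='x'; python3 -m handwheel '[[0,0,0,0,0,10.5,0.5],[0,0,0,0,0,10.5,0.5],[0,0,0,0,0,10.5,0.5],[0,0,0,0,0,10.5,0.5],[0,0,0,0,0,10.5,0.5]]';python3 -m handwheel '[[0,0,0,0,0,10.5,0.5],[0,0,0,0,0,10.5,0.5],[0,0,0,0,0,10.5,0.5],[0,0,0,0,0,10.5,0.5],[0,0,0,0,0,10.5,0.5]]';python3 -m handwheel '[[0,0,0,0,0,10.5,0.5],[0,0,0,0,0,10.5,0.5],[0,0,0,0,0,10.5,0.5],[0,0,0,0,0,0,0.5]]'; python3 - <<'E'
from h import *
to(.528,.077,.290)
for n in('top','side'):
    im,D=env.camera(n);p=env.read_state()['tcp_pos'];r,c=map(int,px(n,p))
    print(r,c);cv2.imwrite(f'pics/{n}p.png',cv2.resize(im[r-35:r+55,c-60:c+60],None,fx=5,fy=5))
    print(bar(n,D))
a=cv2.imread('pics/topp.png');b=cv2.imread('pics/sidep.png');cv2.imwrite('pics/p2.png',cv2.resize(np.vstack([a,b]),(400,600)))
E
```

```text
clock: 5.5
tcp_pos: [0.5287, 0.0748, 0.3183]
eef_rot: [-0.001, 0.206, 0.979, -0.0]
ft_force: [0.1, 1.0, -0.1]
grip_width: 0.0425
clock: 6.12
tcp_pos: [0.5287, 0.0774, 0.3182]
eef_rot: [-0.001, 0.616, 0.787, -0.0]
ft_force: [-0.1, 0.8, -0.6]
grip_width: 0.0428
clock: 6.75
tcp_pos: [0.5287, 0.0774, 0.3182]
eef_rot: [-0.0, 0.901, 0.434, -0.001]
ft_force: [0.0, -0.2, 0.2]
grip_width: 0.0425
clock: 7.25
tcp_pos: [0.5288, 0.0774, 0.3183]
eef_rot: [-0.0, 0.984, 0.177, -0.001]
ft_force: [0.9, -0.2, 0.6]
grip_width: 0.0424
t 7.25 tcp [0.5288 0.0774 0.3183] rows total [-0.015  0.001  0.472] yaw_y -69.64 tilt [-0.001  0.    -1.   ] q6 161.0 F [ 0.9 -0.2  0.6] M [ 0.02 -0.   -0.05] w 0.0424
184 303h.py:15: RuntimeWarning: Mean of empty slice.
  Q=P[m];c=Q.mean(0);u=np.linalg.svd(Q[:,:2]-c[:2],full_matrices=False)[2][0];u=u*np.sign(u[0])
  ret = um.true_divide(
Traceback (most recent call last):
  File "h.py", line 15, in bar
    Q=P[m];c=Q.mean(0);u=np.linalg.svd(Q[:,:2]-c[:2],full_matrices=False)[2][0];u=u*np.sign(u[0])
                         ~~~~~~~~~~~~~~~~~~~~~~~~~~~~~~~~~~~~~~~~~~~~~~~~~~~^^^
IndexError: index 0 is out of bounds for axis 0 with size 0
```

```bash
python3 -m handwheel '[[0,0,0.2,0,0,-4.8,0.5],[0,0,0,0,0,0,0.5]]'; python3 - <<'E'
from h import *
to(.528,.077,.260)
n='side'
im,D=env.camera(n)
for p in([.528,.077,.318],[.528,.077,.273]):print(px(n,p))
cv2.imwrite('pics/p2.png',cv2.resize(im[90:210,250:410],None,fx=4,fy=4,interpolation=cv2.INTER_CUBIC))
print(bar(n,D))
E
```

```text
clock: 7.55
tcp_pos: [0.5285, 0.0773, 0.3058]
eef_rot: [-0.0, 0.976, 0.217, -0.001]
ft_force: [-0.6, -0.2, -0.0]
grip_width: 0.0428
t 7.55 tcp [0.5285 0.0773 0.3058] rows total [-0.008  0.002  0.763] yaw_y -64.9 tilt [-0.003 -0.    -1.   ] q6 156.3 F [-0.6 -0.2 -0. ] M [-0.04  0.03  0.  ] w 0.0428
(np.float64(126.68771981898746), np.float64(325.745637515108))
(np.float64(143.28978965492325), np.float64(325.51589210530324))
{'n': 332, 'mid': array([0.5262, 0.072 ]), 'ang': np.float64(23.8), 'L': np.float64(0.1381), 'W': np.float64(0.0337), 'z': array([0.2698, 0.2798, 0.2838])}
```

View pics/p2.png

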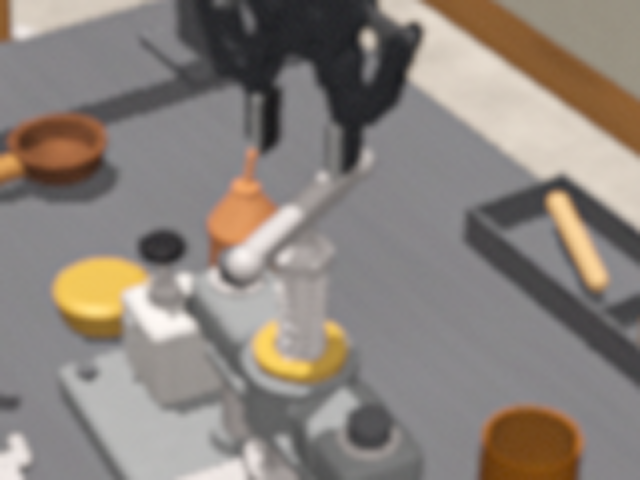

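The fingers straddle the bar with their tips at about (261,145) and (345,165) in the crop. The bar centre is at about (303,213), between them. Descending, then narrowing to about 20 mm.

```bash
python3 -m handwheel '[[0,0,0.38,0,0,0,0.5],[0,0,0.38,0,0,0,0.5],[0,0,0,0,0,0,0.24],[0,0,0,0,0,0,0.24],[0,0,0,0,0,0,0.24]]' 20; python3 - <<'E'
from h import *
to(.528,.077,.260)
n='side';im,D=env.camera(n);print(bar(n,D,.25))
cv2.imwrite('pics/p3.png',cv2.resize(im[90:210,250:410],None,fx=4,fy=4,interpolation=cv2.INTER_CUBIC))
E
```

```text
clock: 8.22
tcp_pos: [0.5303, 0.0774, 0.2627]
eef_rot: [0.0, 0.976, 0.217, 0.001]
ft_force: [-0.3, -0.2, -0.4]
grip_width: 0.0203
t 8.225 tcp [0.5303 0.0774 0.2627] rows total [-0.037 -0.01   0.045] yaw_y -64.97 tilt [ 0.002  0.    -1.   ] q6 156.4 F [-0.3 -0.2 -0.4] M [ 0.01  0.01 -0.01] w 0.0203
{'n': 504, 'mid': array([0.524 , 0.0727]), 'ang': np.float64(26.6), 'L': np.float64(0.1322), 'W': np.float64(0.0705), 'z': array([0.2689, 0.2823, 0.3018])}
```

View pics/p3.png

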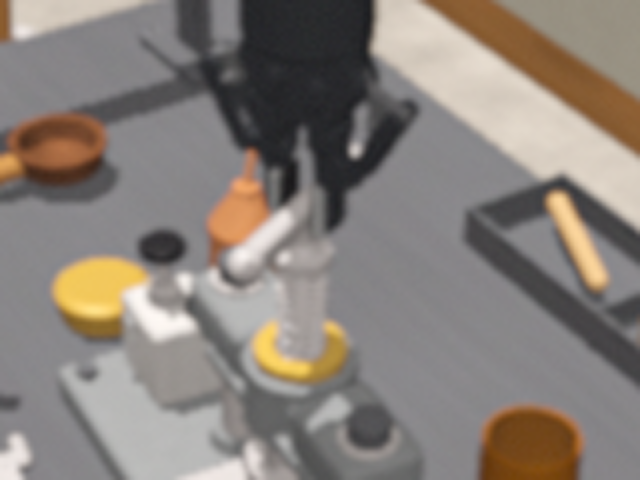

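The bar sits between the fingers at about (300,205) in the crop, and the wrist forces are near zero. Next I write the height and angle tracker and start turning back.

```bash
cat >> h.py <<'E'
import os
AX=np.array([.528,.0775])
def prof(im):
    g=cv2.cvtColor(im,cv2.COLOR_BGR2GRAY).astype(np.float32);return g[:,321:331].mean(1)
def track():
    ims=[env.camera('side') for _ in range(2)];im=np.mean([i[0] for i in ims],0).astype(np.uint8);D=ims[0][1]
    if not os.path.exists('ref.npy'):np.save('ref.npy',prof(im))
    ref=np.load('ref.npy');cur=prof(im);x=np.arange(400.)
    r=np.arange(151,163);sh=np.arange(-4,6,.05)
    e=[np.std(np.interp(r+s,x,cur)-ref[r]) for s in sh];i=int(np.argmin(e))
    P=cloud('side',D);d=P[...,:2]-AX;rad=np.hypot(d[...,0],d[...,1])
    m=(D>0)&(rad<.08)&(rad>.032)&(P[...,2]>.25)&(P[...,2]<.295)&(im.min(-1)>105)
    Q=P[m];a=np.arctan2(Q[:,1]-AX[1],Q[:,0]-AX[0]);A=np.degrees(np.angle(np.exp(2j*a).mean()))/2
    s=env.read_state();q=s['eef_rot'];yx=np.degrees(2*np.arctan2(q[2],q[1]))%180
    print(f"t{s['clock']:.2f} drop_mm~{sh[i]*2.71:.2f} (err {e[i]:.1f}) bar {A:.1f} tool {yx:.1f} n{m.sum()} zmed {np.median(Q[:,2]):.4f} z90 {np.percentile(Q[:,2],90):.4f} F{s['ft_force'].round(1)} Mz {s['ft_torque'][2]:.2f} q6 {np.degrees(s['joint_pos'][5]):.0f} tcp{s['tcp_pos'].round(4)} w{s['grip_width']:.4f}")
    cv2.imwrite('pics/last.png',im);np.save('last.npy',D)
E
python3 -c "from h import *;track()"; python3 -m handwheel '[[-0.03,0,0,0,0,-10,0.24],[0,0,0,0,0,-10,0.24],[0,0,0,0,0,0,0.24]]';python3 -c "from h import *;track()"; python3 -m handwheel '[[0,0,0,0,0,-10,0.24],[0,0,0,0,0,0,0.24]]';python3 -c "from h import *;track()"
```

```text
t8.38 drop_mm~-0.00 (err 0.0) bar 28.7 tool 25.0 n126 zmed 0.2798 z90 0.2837 F[-0.1  0.3 -0.1] Mz -0.04 q6 156 tcp[0.5299 0.0773 0.2622] w0.0208
clock: 8.75
tcp_pos: [0.528, 0.0766, 0.2617]
eef_rot: [0.0, 0.924, 0.382, 0.0]
ft_force: [0.7, 0.3, -0.8]
grip_width: 0.0205
t8.85 drop_mm~-0.00 (err 5.0) bar 33.9 tool 44.9 n129 zmed 0.2804 z90 0.2838 F[ 1.4  0.8 -0.3] Mz 0.01 q6 136 tcp[0.5278 0.0766 0.2615] w0.0206
clock: 9.1
tcp_pos: [0.5278, 0.0766, 0.2614]
eef_rot: [0.0, 0.888, 0.46, 0.0]
ft_force: [0.0, -0.9, 0.8]
grip_width: 0.0205
t9.20 drop_mm~-3.39 (err 8.7) bar 43.0 tool 54.8 n128 zmed 0.2807 z90 0.2839 F[ 0.1  0.1 -0.1] Mz -0.04 q6 126 tcp[0.5277 0.0766 0.2613] w0.0205
```

```bash
sed -i "s|^    cv2.imwrite('pics/last.png',im).*|&\n    return int(np.median(Q[:,2])<.2775)|" h.py; T='import sys;from h import *;sys.exit(track())'
python3 -m handwheel '[[0,0,0,0,0,-10,0.24],[0,0,0,0,0,0,0.24]]' >/dev/null; python3 -c "$T" && python3 -m handwheel '[[0,0,0,0,0,-10,0.24],[0,0,0,0,0,0,0.24]]'>/dev/null && python3 -c "$T" && python3 -m handwheel '[[0,0,0,0,0,-10,0.24],[0,0,0,0,0,0,0.24]]'>/dev/null && python3 -c "$T" && python3 -m handwheel '[[0,0,0,0,0,-10,0.24],[0,0,0,0,0,0,0.24]]'>/dev/null && python3 -c "$T"
```

```text
t9.55 drop_mm~-10.84 (err 6.4) bar 51.8 tool 64.8 n151 zmed 0.2817 z90 0.2850 F[ 0.2 -0.1 -0.3] Mz -0.01 q6 116 tcp[0.5276 0.0766 0.2613] w0.0203
t9.90 drop_mm~8.13 (err 6.7) bar 59.4 tool 74.8 n146 zmed 0.2816 z90 0.2847 F[0.4 0.7 0.3] Mz 0.01 q6 106 tcp[0.5277 0.0766 0.2613] w0.0206
t10.25 drop_mm~-0.54 (err 7.8) bar 68.0 tool 84.8 n118 zmed 0.2804 z90 0.2841 F[-0.5 -0.8 -0.1] Mz -0.02 q6 97 tcp[0.5276 0.0766 0.2613] w0.0208
t10.60 drop_mm~-0.00 (err 7.3) bar 77.4 tool 94.8 n130 zmed 0.2806 z90 0.2843 F[-0.2  0.2  0.1] Mz 0.01 q6 87 tcp[0.5276 0.0767 0.2612] w0.0204
```

```bash
T='import sys;from h import *;sys.exit(track())'
python3 -m handwheel '[[0,0,0,0,0,-10,0.24],[0,0,0,0,0,0,0.24]]' >/dev/null; python3 -c "$T" && python3 -m handwheel '[[0,0,0,0,0,-10,0.24],[0,0,0,0,0,0,0.24]]'>/dev/null && python3 -c "$T" && python3 -m handwheel '[[0,0,0,0,0,-10,0.24],[0,0,0,0,0,0,0.24]]'>/dev/null && python3 -c "$T" && python3 -m handwheel '[[0,0,0,0,0,-10,0.24],[0,0,0,0,0,0,0.24]]'>/dev/null && python3 -c "$T"
```

```text
t10.95 drop_mm~-0.68 (err 3.6) bar 86.4 tool 104.8 n134 zmed 0.2803 z90 0.2839 F[-0.7 -0.8 -0.3] Mz 0.02 q6 77 tcp[0.5276 0.0766 0.2612] w0.0208
t11.30 drop_mm~-1.49 (err 2.6) bar -80.3 tool 114.8 n176 zmed 0.2801 z90 0.2839 F[ 0.3  0.6 -0.2] Mz 0.01 q6 67 tcp[0.5276 0.0766 0.2613] w0.0204
t11.65 drop_mm~-1.08 (err 2.0) bar -67.3 tool 124.8 n247 zmed 0.2799 z90 0.2846 F[-0.5  0.  -0.1] Mz -0.03 q6 57 tcp[0.5276 0.0766 0.2612] w0.0206
t12.00 drop_mm~2.03 (err 4.9) bar -55.4 tool 134.8 n256 zmed 0.2758 z90 0.2803 F[ 0.9  0.8 -0.4] Mz 0.03 q6 47 tcp[0.5277 0.0767 0.2614] w0.0206
```

Height measures fell by about 4 mm in this step, at a bar angle of about 113-125°. I'll confirm before reversing.

```bash
python3 - <<'E'
from h import *
track()
im=cv2.imread('pics/last.png');a=cv2.imread('pics/side0.png')
f=lambda i:cv2.resize(i[100:200,270:370],None,fx=4,fy=4,interpolation=cv2.INTER_CUBIC)
cv2.imwrite('pics/p4.png',np.hstack([f(a),f(im)]))
D=np.load('last.npy');P=cloud('side',D);m=(D>0)&(im.min(-1)>105)&(P[...,2]>.25)&(P[...,2]<.295)&(np.hypot(P[...,0]-.528,P[...,1]-.0775)<.085)
Q=P[m];d=Q[:,:2]-AX
for lab,s in(('+y',d[:,1]>.02),('-y',d[:,1]<-.02)):
    k=Q[s];print(lab,len(k),k.mean(0).round(4) if len(k) else '')
E
```

```text
t12.10 drop_mm~2.03 (err 4.8) bar -55.3 tool 134.9 n252 zmed 0.2757 z90 0.2807 F[ 0.1  0.5 -0.6] Mz -0.02 q6 46 tcp[0.5277 0.0767 0.2613] w0.0204
+y 128 [0.496  0.1141 0.2755]
-y 180 [0.5488 0.038  0.2744]
```

View pics/p4.png

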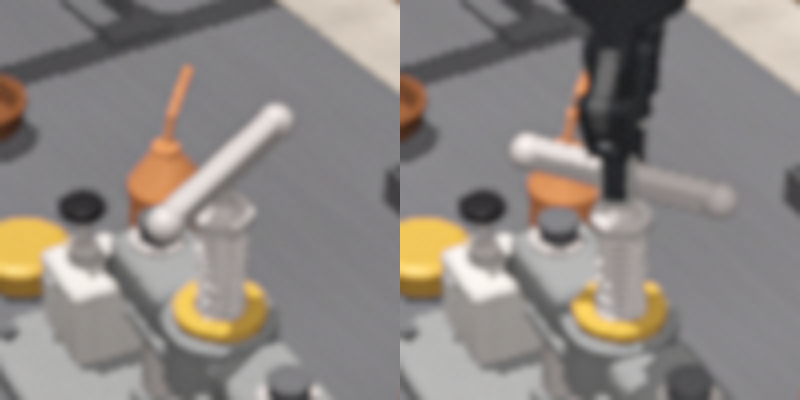

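The right panel shows the collar closer to the nut and the bar from about (137,301) to (149,351). So the drop is confirmed: total rise about 1.7 mm, then a fall of 4-5 mm, with the handle at z ≈ 0.270. Turning forward now.

```bash
T='from h import *;track()'
python3 -m handwheel '[[0,0,0,0,0,8,0.24],[0,0,0,0,0,8,0.24],[0,0,0,0,0,8,0.24],[0,0,0,0,0,8,0.24],[0,0,0,0,0,0,0.24]]'; python3 -c "$T"; python3 -m handwheel '[[0,0,0,0,0,8,0.24],[0,0,0,0,0,8,0.24],[0,0,0,0,0,8,0.24],[0,0,0,0,0,8,0.24],[0,0,0,0,0,8,0.24]]'; python3 -c "$T"
```

```text
clock: 12.72
tcp_pos: [0.5278, 0.0767, 0.2614]
eef_rot: [0.0, 0.622, 0.783, 0.0]
ft_force: [0.7, 0.9, 0.3]
grip_width: 0.0204
t12.82 drop_mm~1.76 (err 4.3) bar -66.9 tool 103.1 n233 zmed 0.2755 z90 0.2802 F[-0.2 -0.3  0.2] Mz 0.02 q6 78 tcp[0.5277 0.0765 0.2614] w0.0206
clock: 13.45
tcp_pos: [0.5279, 0.0766, 0.2613]
eef_rot: [0.0, 0.853, 0.521, 0.0]
ft_force: [0.8, 1.2, -1.1]
grip_width: 0.0204
t13.55 drop_mm~2.98 (err 7.7) bar 74.2 tool 63.1 n123 zmed 0.2752 z90 0.2789 F[ 0.3 -0.1  0.4] Mz -0.04 q6 118 tcp[0.5277 0.0764 0.2613] w0.0205
```

```bash
T='from h import *;track()'
python3 -m handwheel '[[0,0,0,0,0,8,0.24],[0,0,0,0,0,8,0.24],[0,0,0,0,0,8,0.24],[0,0,0,0,0,8,0.24],[0,0,0,0,0,8,0.24]]'; python3 -m handwheel '[[0,0,0,0,0,8,0.24],[0,0,0,0,0,8,0.24],[0,0,0,0,0,0,0.24],[0,0,0,0,0,0,0.5],[0,0,0,0,0,0,0.5]]'; python3 -c "$T"; python3 -m handwheel '[[0,0,-0.4,0,0,0,0.5],[0,0,-0.5,0,0,0,0.5],[0,0,0,0,0,-10.5,0.5],[0,0,0,0,0,-10.5,0.5]]';python3 -c "$T"
```

```text
clock: 14.18
tcp_pos: [0.5274, 0.0764, 0.261]
eef_rot: [0.0, 0.98, 0.199, -0.0]
ft_force: [-0.1, 0.4, -1.0]
grip_width: 0.0207
clock: 14.8
tcp_pos: [0.5277, 0.0764, 0.2614]
eef_rot: [0.0, 0.998, 0.062, 0.0]
ft_force: [-0.2, -1.3, 0.4]
grip_width: 0.0428
t14.90 drop_mm~2.71 (err 0.8) bar 22.2 tool 7.1 n124 zmed 0.2753 z90 0.2783 F[-0.7  0.4 -0. ] Mz 0.04 q6 174 tcp[0.5278 0.0765 0.2614] w0.0427
clock: 15.4
tcp_pos: [0.5281, 0.0765, 0.3161]
eef_rot: [0.0, 0.969, 0.246, 0.001]
ft_force: [-0.3, 0.3, -0.2]
grip_width: 0.0428
t15.50 drop_mm~2.71 (err 1.3) bar 20.2 tool 28.1 n216 zmed 0.2754 z90 0.2788 F[ 0.8  0.3 -0.3] Mz 0.06 q6 153 tcp[0.5278 0.0765 0.3155] w0.0427
```

```bash
python3 -m handwheel '[[0,0,0,0,0,-10.5,0.5],[0,0,0,0,0,-10.5,0.5],[0,0,0,0,0,-10.5,0.5],[0,0,0,0,0,-10.5,0.5],[0,0,0,0,0,-10.5,0.5]]' >/dev/null
python3 -m handwheel '[[0,0,0,0,0,-10.5,0.5],[0,0,0,0,0,-10.5,0.5],[0,0,0,0,0,-10.5,0.5],[0,0,0,0,0,-10.5,0.5],[0,0,0,0,0,-10.5,0.5]]' >/dev/null
python3 -m handwheel '[[0,0,0,0,0,-10.5,0.5],[0,0,0,0,0,-10.5,0.5],[0,0,0,0,0,-10.5,0.5],[0,0,0,0,0,-10.5,0.5],[0,0,0,0,0,-10.5,0.5]]' >/dev/null
python3 -m handwheel '[[0,0,0,0,0,-10.5,0.5],[0,0,0,0,0,-10.5,0.5],[0,0,0,0,0,-10.5,0.5],[0,0,0,0,0,-10.5,0.5],[0,0,0,0,0,-10.5,0.5]]' >/dev/null
python3 -m handwheel '[[0,0,0,0,0,-10.5,0.5],[0,0,0,0,0,-10.5,0.5],[0,0,0,0,0,-10.5,0.5],[0,0,0,0,0,-10.5,0.5],[0,0,0,0,0,-10.5,0.5]]' >/dev/null
python3 -m handwheel '[[0,0,0,0,0,-10.5,0.5],[0,0,0,0,0,-10.5,0.5],[0,0,0,0,0,-10.5,0.5],[0,0,0,0,0,-10.5,0.5],[0,0,0,0,0,-10.5,0.5]]' >/dev/null
python3 -c "
from h import *
to(.5277,.0766,.258);track()"
```

```text
t 19.25 tcp [0.5277 0.0765 0.3151] rows total [ 0.    -0.001  0.952] yaw_y -106.8 tilt [-0. -0. -1.] q6 -161.9 F [-0.3 -0.   0.1] M [-0.03  0.01  0.01] w 0.0428
t19.35 drop_mm~3.39 (err 3.4) bar 20.2 tool 162.9 n216 zmed 0.2757 z90 0.2788 F[-0.  -0.7  0.7] Mz 0.00 q6 -162 tcp[0.5277 0.0765 0.3152] w0.0427
```

```bash
python3 -m handwheel '[[0,0,0,0,0,-7,0.5],[0,0,0,0,0,-6.5,0.5],[0,0,0.3,0,0,0,0.5],[0,0,0.3,0,0,0,0.5],[0,0,0.34,0,0,0,0.5]]'; python3 -m handwheel '[[0,0,0,0,0,0,0.4],[0,0,0,0,0,0,0.32],[0,0,0,0,0,0,0.24],[0,0,0,0,0,0,0.24]]' 20; python3 -c "
from h import *
track()"
```

```text
clock: 19.98
tcp_pos: [0.5271, 0.0765, 0.2568]
eef_rot: [0.0, 0.999, -0.032, -0.001]
ft_force: [-0.5, -0.1, 0.3]
grip_width: 0.0428
clock: 20.48
tcp_pos: [0.5282, 0.0767, 0.2597]
eef_rot: [-0.0, 1.0, -0.03, 0.001]
ft_force: [0.4, 0.6, -0.2]
grip_width: 0.0204
t20.57 drop_mm~2.30 (err 3.6) bar 4.0 tool 176.5 n225 zmed 0.2740 z90 0.2786 F[ 1.   0.8 -0.6] Mz 0.02 q6 -175 tcp[0.5282 0.0766 0.2596] w0.0207
```

```bash
T='from h import *;track()'
python3 -m handwheel '[[0,0,0,0,0,8,0.24],[0,0,0,0,0,8,0.24],[0,0,0,0,0,8,0.24],[0,0,0,0,0,8,0.24],[0,0,0,0,0,8,0.24]]' >/dev/null; python3 -m handwheel '[[0,0,0,0,0,8,0.24],[0,0,0,0,0,8,0.24],[0,0,0,0,0,8,0.24],[0,0,0,0,0,8,0.24],[0,0,0,0,0,8,0.24]]' ; python3 -c "$T"
python3 -m handwheel '[[0,0,0,0,0,8,0.24],[0,0,0,0,0,8,0.24],[0,0,0,0,0,8,0.24],[0,0,0,0,0,8,0.24],[0,0,0,0,0,8,0.24]]' >/dev/null; python3 -m handwheel '[[0,0,0,0,0,8,0.24],[0,0,0,0,0,8,0.24],[0,0,0,0,0,8,0.24],[0,0,0,0,0,8,0.24],[0,0,0,0,0,8,0.24]]' ; python3 -c "$T"
```

```text
clock: 21.82
tcp_pos: [0.5284, 0.0773, 0.2593]
eef_rot: [-0.001, 0.745, -0.667, 0.0]
ft_force: [0.3, 2.1, -0.3]
grip_width: 0.0205
t21.93 drop_mm~5.42 (err 3.4) bar -68.6 tool 96.6 n230 zmed 0.2727 z90 0.2769 F[0.  0.9 0.5] Mz 0.02 q6 -95 tcp[0.5282 0.0767 0.2593] w0.0207
clock: 23.18
tcp_pos: [0.5277, 0.0764, 0.2589]
eef_rot: [-0.0, -0.143, 0.99, -0.0]
ft_force: [0.6, 0.8, -0.7]
grip_width: 0.0203
t23.27 drop_mm~7.59 (err 3.8) bar 34.7 tool 16.7 n122 zmed 0.2723 z90 0.2758 F[ 0.2 -0.2 -0.1] Mz -0.01 q6 -15 tcp[0.5277 0.0764 0.259 ] w0.0208
```

```bash
T='from h import *;track()'
python3 -m handwheel '[[0,0,0,0,0,8,0.24],[0,0,0,0,0,8,0.24],[0,0,0,0,0,8,0.24],[0,0,0,0,0,8,0.24],[0,0,0,0,0,8,0.24]]' >/dev/null; python3 -m handwheel '[[0,0,0,0,0,8,0.24],[0,0,0,0,0,8,0.24],[0,0,0,0,0,8,0.24],[0,0,0,0,0,8,0.24],[0,0,0,0,0,4,0.24]]' ;python3 -m handwheel '[[0,0,0,0,0,4,0.24],[0,0,0,0,0,0,0.24]]'>/dev/null; python3 -c "$T"
```

```text
clock: 24.52
tcp_pos: [0.5277, 0.0776, 0.2588]
eef_rot: [-0.001, 0.495, 0.869, 0.001]
ft_force: [0.4, 3.7, -0.4]
grip_width: 0.0203
t24.88 drop_mm~7.05 (err 3.6) bar -53.4 tool 116.7 n259 zmed 0.2700 z90 0.2749 F[0.4 1.7 0.3] Mz 0.06 q6 65 tcp[0.5278 0.0765 0.259 ] w0.0206
```

```bash
T='from h import *;track()'
python3 -m handwheel '[[0,0,0,0,0,5,0.24],[0,0,0,0,0,0,0.24],[0,0,0.03,0,0,-5,0.24],[0,0,0.03,0,0,-5,0.24],[0,0,0,0,0,0,0.24]]' ; python3 -c "$T"; python3 -m handwheel '[[0,0,0,0,0,0,0.2],[0,0,0,0,0,0,0.17],[0,0,0,0,0,0,0.1],[0,0,0,0,0,0,0.1],[0,0,0,0,0,0,0.1]]' 30; python3 -c "$T"
```

```text
clock: 25.5
tcp_pos: [0.5277, 0.0761, 0.2553]
eef_rot: [0.0, 0.488, 0.873, -0.0]
ft_force: [1.5, -0.2, -1.0]
grip_width: 0.0202
t25.60 drop_mm~6.50 (err 4.2) bar -62.1 tool 121.5 n244 zmed 0.2699 z90 0.2742 F[ 1.4 -0.1  0.3] Mz 0.00 q6 60 tcp[0.5277 0.0762 0.2553] w0.0208
clock: 26.22
tcp_pos: [0.5283, 0.0769, 0.2557]
eef_rot: [0.0, 0.488, 0.873, 0.001]
ft_force: [2.9, 3.1, -0.3]
grip_width: 0.0134
t26.32 drop_mm~8.81 (err 3.5) bar -59.3 tool 121.5 n255 zmed 0.2704 z90 0.2745 F[2.3 3.  0.4] Mz -0.01 q6 60 tcp[0.5283 0.0769 0.2556] w0.0133
```

Gripped at 13.4 mm width. Last look before handing in.

```bash
python3 - <<'E'
from h import *
a=cv2.imread('pics/side0.png');b=cv2.imread('pics/last.png');cv2.imwrite('pics/p5.png',cv2.resize(np.vstack([a[90:280,150:480],b[90:280,150:480]]),(520,600)))
E
```

```text
(no output)
```

View pics/p5.png

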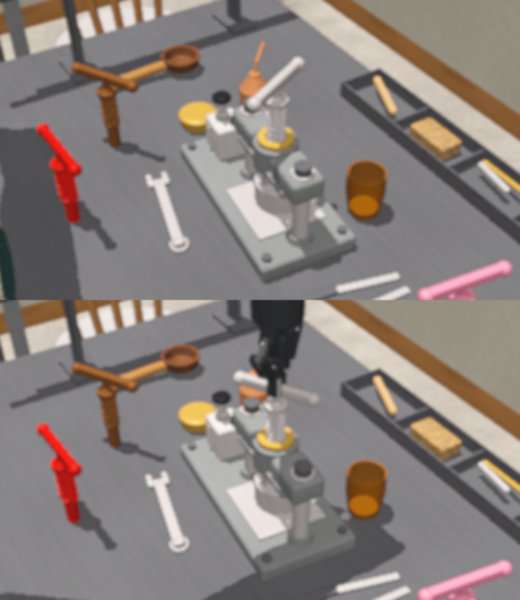

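Before (top) and now (bottom): nothing else has moved, the plunger is up at (222,398), and the handle is gripped at (272,387) with the collar closer to the nut. Handing in.

```bash
python3 -c "
from station import env
print(env.sign_off())"
```

```text
the job is handed in; nothing more can be done
None
```

The job is done and handed in at about 26 s of the 72 s allowed, with the T handle still gripped and the spindle started in its thread.

- **Oiler:** I pressed the plunger to its stop, where the force went from 12.7 to 17.6 N with no further travel. It came back up to its first height, within 1 mm.
- **Turning back:** I turned the spindle anticlockwise with the fingers 20 mm apart, so it could rise and fall. About 90–100° round, the handle dropped about 4 mm by the depth readings, with a bar angle between 113° and 125°.
- **Turning forward:** I turned it clockwise with one regrip on the way. The final bar angle is 121.5°, which is 352–364° past the drop. I could not place the drop more closely than that 12° step.
- **Last checks:** The handle is 5–6 mm lower than just after the drop; a full turn should give 6 mm. The grip width is 13.4 mm, with about 3–4 N of side force left on the wrist. In the side picture the things on the bench had not moved. The mould is mostly hidden there, so I could not check it closely.
- **Check that disagreed:** My image-based collar tracking was noisy and read implausible shifts while turning. I relied on the depth heights instead.

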